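# Butt the loose hinge block flush in the jig and bring the jaw up to it

## Task

Put the loose beige hinge block down on the jig between the fixed hinge block and the red jaw, in line with the fixed one, and with the gripper push it squarely along until you feel it press flush against the fixed block, with no gap. Then push the red jaw along its slide from behind until it squeezes the block with a light but definite force, about 10 N, and leave it touching. Be gentle - the plastic must never be squeezed hard (40 N or more) - keep the arm off the lamp, and leave the other things on the table where they are.

Things in the scene. Friction and masses are not known exactly. Their poses are not given: they have to be found in the camera images.
- loose_block: the loose hinge block: beige plastic, 64 mm along its x, 40 mm along its y, 36 mm high, about 0.16 kg, a steel plate with four screws on top and a black pad on each x end; the same after half a turn about z. It starts upright on the table. Origin: centre of its underside.
- fixed_block: the fixed hinge block, same look and size, screwed to the jig against the dark end stop. Origin: centre of its underside, on the jig plate's top; +y points along the row to the end stop; its -y face, 20 mm from the origin, is the one to butt against; -x is the open side, to the robot's left. Butted home, the loose block's origin is at x 0, y -40 mm, z 0 in this frame.
- jig: the jig: an aluminium plate 130 mm (x) by 300 mm (y), 12 mm thick, fixed to the table; origin: centre of its underside. The row runs along its y axis at x = 0: fixed block centred at y = +91 mm, a dark steel end stop 45 mm high at y = +111 to +136 mm, bare plate between fixed block and red jaw.
- jaw (a joint): the red jaw's travel along the jig's +y, in m: 0 is fully open, it grows towards the fixed block (limit 0.14; about 0.117 when it touches a loose block that is butted home). It slides with a drag of about 2 N and stays where it is left.
- jaw_face (a point): centre of the red jaw's face that bears on the block, 19 mm above the plate, at the jig's x = 0. The jaw is a red block 56 mm (x) by 22 mm thick (y), its top 37 mm above the plate; its rear face, to push on, is 22 mm behind this point along the jig's -y.
- lamp: a white lamp bar on two posts, fixed over the row: bar 320 mm along y, over x = +8 to +72 mm of the jig frame, underside 150 mm and top 178 mm above the table; posts 16 mm square at x = 57, y = +-140 mm. Origin: the jig's. Fingers reach the row only with the tool tilted some 25 to 40 degrees, leaning to the jig's -x side (fingers pointing down and to +x).
- screw_jar: a bystander: a glass jar with a blue cap, 56 mm wide, 65 mm high; origin: centre of its underside. Leave alone.
- steel_block: a bystander: a bare steel block 50 x 50 x 30 mm with a black dot on top; origin: centre of its underside. Leave alone.
- tape: a bystander: a brown ring of tape lying flat, 100 mm across, 25 mm high; origin: centre of its underside. Leave alone.
Things that resemble listed ones, but are neither listed nor needed, are in the scene too. Leave any pink look-alike of the loose_block alone.

How it is judged:
On the way, in this order (a step that is already met when the one before it is completed fails the run):
1. the gripper presses the loose block flush against the fixed block (over 2 N), the jaw still clear of it (y of loose_block in the frame of fixed_block between -0.0418 and -0.0375 m and x of loose_block in the frame of fixed_block between -0.005 and 0.005 m and z of loose_block in the frame of fixed_block between -0.002 and 0.002 m and angle between the y axis of loose_block and the y axis of fixed_block, either way round below 0.04 rad and contact force between loose_block and fixed_block above 2 N and contact force between the fingers and loose_block above 1 N and contact force between jaw and loose_block below 0.3 N), for 0.2 s.
2. the jaw squeezes the loose block against the fixed one (over 4 N) (y of loose_block in the frame of fixed_block between -0.0418 and -0.0375 m and x of loose_block in the frame of fixed_block between -0.005 and 0.005 m and z of loose_block in the frame of fixed_block between -0.002 and 0.002 m and angle between the y axis of loose_block and the y axis of fixed_block, either way round below 0.04 rad and contact force between jaw and loose_block above 4 N and contact force between the fingers and loose_block below 0.3 N), for 0.2 s.
At the end, for the whole second after the job is handed in: The loose block stands on the jig plate (within 2 mm of height), butted to the fixed block (gap under 1.8 mm), in line with it (within 5 mm sideways and 0.04 rad), the jaw's face within 2.5 mm of where it touches the block, all at rest (y of loose_block in the frame of fixed_block between -0.0418 and -0.0375 m and x of loose_block in the frame of fixed_block between -0.005 and 0.005 m and z of loose_block in the frame of fixed_block between -0.002 and 0.002 m and angle between the y axis of loose_block and the y axis of fixed_block, either way round below 0.04 rad and y of jaw_face in the frame of fixed_block above -0.0625 m and linear speed of loose_block below 0.01 m/s and velocity of joint jaw between -0.005 and 0.005 m/s).
It fails at once if the loose block is squeezed with more than 40 N against the fixed block or the jaw (contact force between loose_block and fixed_block above 40 N or contact force between loose_block and jaw above 40 N).
It fails at once if the arm or gripper leans on the lamp (over 5 N) (contact force between any of the arm, the fingers and lamp above 5 N).
It fails at once if a bystander is moved by more than 20 mm (distance of any of screw_jar, steel_block, tape from where it was at the start of the episode above 0.02 m).
It also fails if it takes over 72 s, if anything falls off the work surface, if the arm or the gripper's body presses on something with over 40 N, if the wrist force passes 120 N, or if a joint passes its speed limit or range.

## Robot

A 6-joint arm with a two-finger parallel gripper is mounted at the origin on the work surface. World frame = base frame: x ahead of the robot, y to its left, z up, the work surface at z = 0. Lengths are in m, angles in rad, forces in N, time in s.
With the tool pointing down it reaches from about 0.275 to 1 m from the base axis. Payload 8.4 kg.
Tool frame: the origin (TCP) lies on the centre line of the jaws, within the pads' length; the fingertips stand 17 mm ahead of it and the grasp point (between the pads) lies 2 mm behind it (bot.tcp_to_tips is the z of the fingertips in the tool frame, in m); z points along the fingers, y is the line along which they close (so a half turn about z gives the same grasp; the last joint's range is limited). The gripper opens to 85 mm and grips with 20 to 120 N. Pads are 22 mm wide; open, the fingers measure 114 mm over their backs; the gripper's body (76 mm by 85 mm) begins 54 mm behind the grasp point. The pads swing forward as they close: fully open they stand 13 mm farther back than shut.
Start: joints at [-1.102, 0.353, 1.633, -0, 1.155, -0.002], TCP at [0.283, -0.557, 0.248] pointing down, gripper open.
Joint ranges: [-2.63, 2.63], [-0.92, 2.1], [0.06, 2.66], [-1.3, 4.44], [0, 2.69], [-3.02, 3.02]. Speed limits (rad/s): [2.22, 2.22, 2.79, 3.14, 3.14, 3.14].

## Interface

Orientations are given as a unit quaternion [x, y, z, w].
In Python, from workcell import bot, hand, kinematics, get_obs, vision, hand_in gives the robot as it stands. The module is installed in compiled form; this text tells all that it offers. Calls block until the motion is done:
- bot.reach(position, orientation): joint-space move of the TCP to a pose.
- bot.servo_line(position, ori=None, velocity=0.15): straight line of the TCP; ori=None keeps the orientation; velocity is the mean speed in m/s.
- bot.goto_joints(angles): joint-space move.
- hand.move_gripper(opening, strength=None): finger opening in m; strength is the grip in N (None keeps the last); returns when the fingers have stopped.
- bot.dwell(seconds).
- kinematics.solve_ik(position, orientation): joint angles nearest the present ones, or None.
- get_obs(): the state.
- vision.read_camera(name): name is "scene" or "top" or "wrist"; returns a dict with "frame" (420x560x3 uint8, red, green, blue), "intrinsics" (3x3 intrinsics, pixels), "dist" ([k1, k2, p1, p2, k3] as OpenCV has them; the pictures are not rectified), "view" (4x4, takes a point from world to camera coordinates). Camera axes: x right, y down, z forward; pixel columns grow to the right and rows downward; lengths in m; the calibration is good to about 2 mm. A picture is of the moment at which its call begins. There is no depth.
A pose or a line that the arm cannot do raises bot.IKError and nothing moves.
- hand_in(): hands the job in; it is judged then, once.
The state is a dict: "time_s": time; "joint_pos": joint angles; "joint_vel": joint speeds; "joint_efforts": joint torques, N m; "position": TCP position; "orientation": TCP orientation; "wrist_force": force on the tool from outside, world axes, zero at the start; "ft_torque": the same for the moment, N m; "gripper_width": finger opening in m; "grip_force": force on a finger pad.
Only numpy, scipy, OpenCV 4.12 (cv2) and the standard library are available. Lean on these libraries where they do the work, as an engineer would, in place of code of your own. Each camera call takes 0.05 s, during which the arm holds its last target. There are 200 camera calls.

## Working session

There is one attempt and no reset: what is moved stays moved. The work goes in short steps, each a Python script; the robot and the scene stay as the last script left them, time stands still between calls to the robot, and variables do not carry over. Pictures are saved under pics/ and viewed, at most 10 in all, crops included, and the job is handed in when it is done.

```bash
mkdir -p pics; python3 - <<'E'
from workcell import bot,hand,kinematics,get_obs,vision
import cv2,numpy as np,pickle
d={}
for n in["scene","top"]:
    c=vision.read_camera(n);d[n]=c;cv2.imwrite(f"pics/{n}0.png",c["frame"][:,:,::-1]);print(n,c["intrinsics"].tolist(),c["dist"],np.round(c["view"],4).tolist())
pickle.dump(d,open("c0.pkl","wb"));o=get_obs();print(o)
E
```

```text
scene [[404.45781703354885, 0.0, 279.56821503630886], [0.0, 404.45781703354885, 207.6475204693311], [0.0, 0.0, 1.0]] [-0.05425614  0.          0.          0.          0.        ] [[0.0216, 0.9997, -0.011, 0.0565], [0.8243, -0.0241, -0.5657, -0.3963], [-0.5658, 0.0031, -0.8246, 1.4987], [0.0, 0.0, 0.0, 1.0]]
top [[480.50103129033073, 0.0, 279.12401180071606], [0.0, 480.50103129033073, 203.09402924111683], [0.0, 0.0, 1.0]] [-0.03741101  0.          0.          0.          0.        ] [[0.0197, -0.9998, -0.0009, -0.0727], [-0.9973, -0.0196, -0.0709, 0.5256], [0.0708, 0.0023, -0.9975, 1.4058], [0.0, 0.0, 0.0, 1.0]]
{'time_s': 0.1, 'joint_pos': array([-1.10231758e+00,  3.53586522e-01,  1.63405821e+00, -5.57173691e-06,
        1.15521289e+00, -2.37778469e-03]), 'joint_vel': array([-0.00066357, -0.0017229 , -0.00094131, -0.0002798 ,  0.00015056,
        0.00106903]), 'joint_efforts': array([ 1.93117507e-04, -6.06352830e+01, -3.42816424e+01,  5.45546754e-05,
        3.96240895e-03, -4.71213639e-06]), 'position': array([ 0.28335691, -0.55661623,  0.24763264]), 'orientation': array([ 9.72414077e-01,  2.33260505e-01, -1.48548581e-04, -6.14794724e-04]), 'wrist_force': array([-0.38439986,  0.04407685,  0.19922779]), 'ft_torque': array([ 0.00581026, -0.02612779,  0.01959892]), 'grip_force': 0.0, 'gripper_width': 0.08554550472550332}
```

View pics/scene0.png

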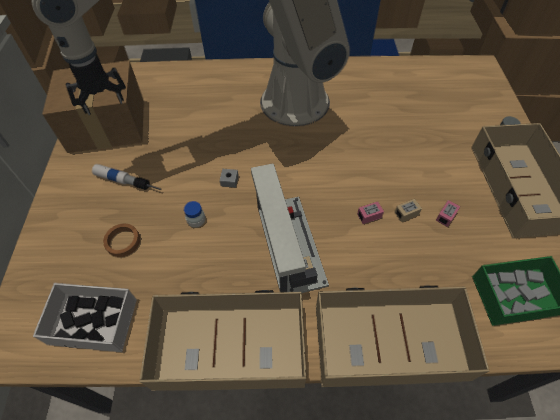

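View pics/top0.png

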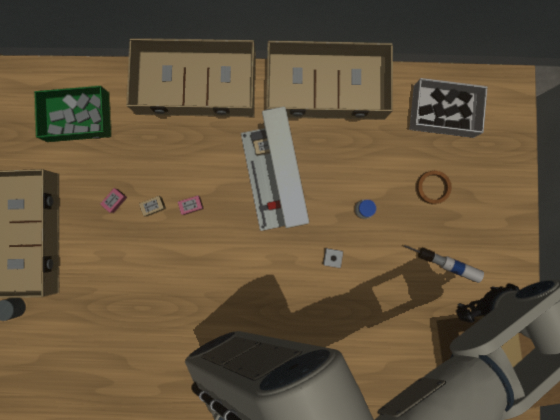

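Scene: beige block is at px (408,210) between two pink ones (371,212) and (449,213). In the top view it is at (151,206). The jig is at about (265,180) with the red jaw at (273,206) and the lamp bar covering the right side. I'll zoom in.

```bash
python3 - <<'E'
import cv2,numpy as np
t=cv2.imread("pics/top0.png");s=cv2.imread("pics/scene0.png")
z=lambda a,k:cv2.resize(a,None,fx=k,fy=k,interpolation=cv2.INTER_CUBIC)
a=z(t[100:235,235:315],4.4);b=z(t[180:225,95:210],3.8) 
H=594;im=np.zeros((H,800,3),np.uint8);im[:a.shape[0],:a.shape[1]]=a[:H]
im[:b.shape[0],356:356+b.shape[1]]=b[:,:444]
c=z(s[190:290,245:335],3.8);im[190:190+c.shape[0],370:370+c.shape[1]]=c
cv2.imwrite("pics/crop0.png",im)
E
```

```text
(no output)
```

View pics/crop0.png

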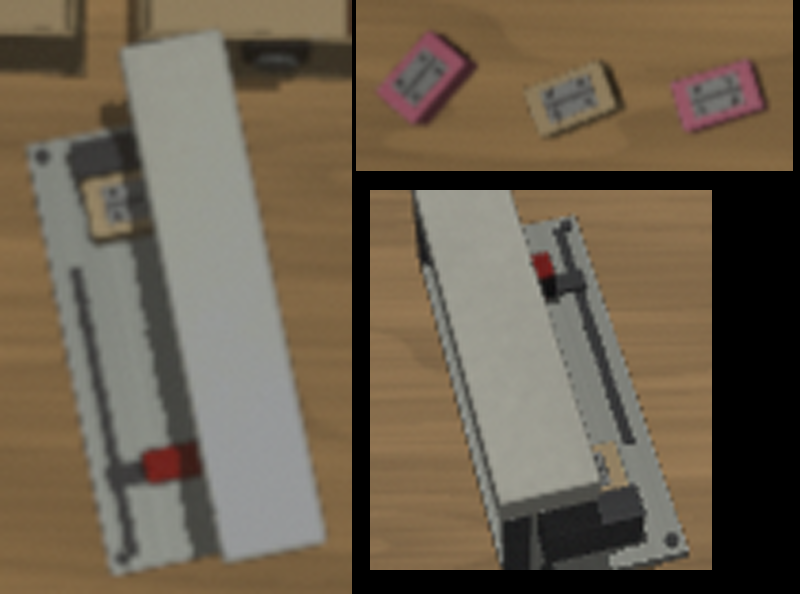

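The crops show the jig's left (-x) edge running from top-view px (241.4,133.6) to (261.1,230.7). The jaw is near the open end, and the fixed block is partly visible. I'll compute rough poses, then take closer wrist pictures.

```bash
cat > h.py <<'E'
import numpy as np,cv2
from scipy.spatial.transform import Rotation as R
def ray(c,px,z):
    u=cv2.undistortPoints(np.array(px,float).reshape(-1,1,2),c["intrinsics"],np.array(c["dist"]))[:,0]
    V=np.array(c["view"]);d=np.c_[u,np.ones(len(u))]@V[:3,:3];o=-V[:3,:3].T@V[:3,3]
    return o+d*((z-o[2])/d[:,2])[:,None]
def tool(xdir,tilt,flip=False):
    "xdir: horizontal direction the fingers point to when tilted; closing line horizontal and square to it"
    xd=np.array([*xdir[:2],0.]);xd/=np.linalg.norm(xd)
    z=np.array([0,0,-np.cos(tilt)])+np.sin(tilt)*xd
    y=np.cross([0,0,1.],xd)*(-1 if flip else 1)
    return R.from_matrix(np.c_[np.cross(y,z),y,z])
E
cat > m.py <<'E'
import pickle;from h import *
d=pickle.load(open("c0.pkl","rb"));t=d["top"]
P=ray(t,[[241.4,133.6],[261.1,230.7]],.012);print("jig left corners",P)
y=P[0]-P[1];print("len",np.linalg.norm(y));y/=np.linalg.norm(y);x=np.array([y[1],-y[0],0])
print("yaw y",np.arctan2(y[1],y[0]),"origin",P.mean(0)+.065*x)
hsv=cv2.cvtColor(t["frame"],cv2.COLOR_RGB2HSV)
hull=t["frame"][180:225,133:170].astype(int)
m=((hsv[...,2]>125)).astype(np.uint8)[180:225,133:170]
n,l,s,cc=cv2.connectedComponentsWithStats(m);print(s.tolist(),cc.tolist())
E
python3 m.py; python3 - <<'E'
import sys;sys.path.insert(0,'.');from h import *;import pickle
d=pickle.load(open("c0.pkl","rb"))
print(ray(d["top"],[[151,206],[113.5,201],[190,205],[367,209],[333,258]],.036), ray(d["scene"],[[408,208]],.036))
E
```

```text
jig left corners [[ 0.73498088  0.05548078  0.012     ]
 [ 0.44423073 -0.01044135  0.012     ]]
len 0.29812979578105653
yaw y 0.22296162028450714 origin [ 0.60397853 -0.04087133  0.012     ]
[[0, 0, 37, 45, 597], [0, 0, 37, 43, 1034], [32, 21, 5, 9, 33], [36, 44, 1, 1, 1]] [[18.09715242881072, 26.827470686767168], [17.40715667311412, 19.11411992263056], [34.27272727272727, 24.424242424242426], [36.0, 44.0]]
[[ 0.50972133  0.31353126  0.036     ]
 [ 0.52225841  0.42516204  0.036     ]
 [ 0.51493016  0.19878343  0.036     ]
 [ 0.51339672 -0.32001385  0.036     ]
 [ 0.36876103 -0.22209362  0.036     ]] [[0.51574235 0.3090638  0.036     ]]
```

```bash
cat > s1.py <<'E'
from workcell import bot,hand,kinematics,get_obs,vision
from h import *;import pickle
yaw=.223;xj=np.array([np.sin(yaw),-np.cos(yaw),0]);yj=np.array([np.cos(yaw),np.sin(yaw),0])
J=np.array([.604,-.041,.012])
for f in(0,1):
    q=tool(xj,np.radians(32),f)
    for p in([.51,.313,.02],J+[0,0,.03],J-.135*yj+[0,0,.02],J+.05*yj+[0,0,.03]):
        k=kinematics.solve_ik(p,q.as_quat());print(f,np.round(p,2),None if k is None else np.round(k,2))
f=0
d={}
q=tool(xj,np.radians(32),0); zt=q.as_matrix()[:,2]
best=None
# choose the flip whose joint 6 stays moderate
ks=[kinematics.solve_ik(J+[0,0,.03],tool(xj,np.radians(32),f).as_quat()) for f in(0,1)]
f=int(np.argmin([9 if k is None else abs(k[5]) for k in ks]));print("flip",f)
q=tool(xj,np.radians(32),f)
bot.reach([.49,.32,.27],tool(xj,0,f).as_quat());c=vision.read_camera("wrist");d["blk"]=c
bot.reach(J-.28*zt,q.as_quat());c=vision.read_camera("wrist");d["jig"]=c
for n in d: cv2.imwrite(f"pics/w_{n}.png",d[n]["frame"][:,:,::-1])
pickle.dump(d,open("c1.pkl","wb"));o=get_obs();print(o["time_s"],o["joint_pos"])
E
python3 s1.py
```

```text
0 [0.51 0.31 0.02] [ 0.79  0.76  1.66 -0.52  1.11  0.9 ]
0 [ 0.6  -0.04  0.04] [ 0.22  0.63  1.88 -0.82  0.81  0.63]
0 [ 0.47 -0.07  0.03] [ 0.22  0.54  2.17 -0.98  0.69  0.85]
0 [ 0.65 -0.03  0.04] [ 0.22  0.68  1.76 -0.77  0.86  0.56]
1 [0.51 0.31 0.02] [ 0.79  0.76  1.66 -0.52  1.11 -2.24]
1 [ 0.6  -0.04  0.04] [ 0.22  0.63  1.88 -0.82  0.81 -2.52]
1 [ 0.47 -0.07  0.03] [ 0.22  0.54  2.17 -0.98  0.69 -2.29]
1 [ 0.65 -0.03  0.04] [ 0.22  0.68  1.76 -0.77  0.86 -2.58]
flip 0
4.275 [ 0.46979211  0.36118267  1.73700381 -0.57091378  1.24916932  0.48881049]
```

View pics/w_blk.png

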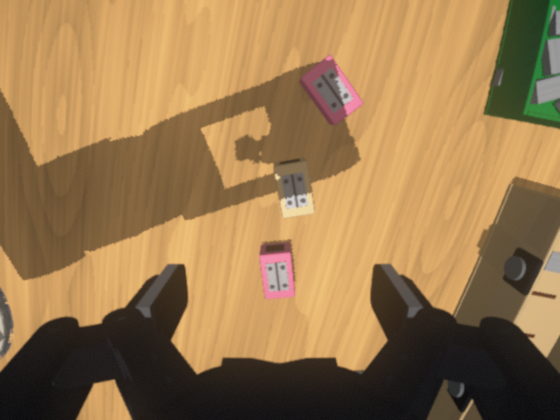

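View pics/w_jig.png

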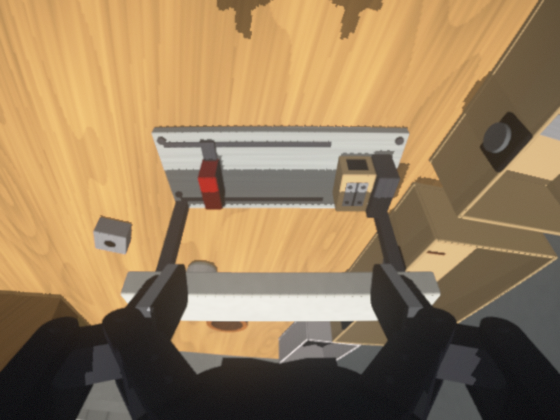

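The block picture shows the beige block at wrist px (294,188), partly in shadow. The jig picture shows the plate corners near (154,131) and (408,131), the fixed block at (354,182) and the jaw at (209,184). I'll enlarge both to get exact corners.

```bash
python3 - <<'E'
import cv2,numpy as np
t=cv2.imread("pics/w_jig.png");s=cv2.imread("pics/w_blk.png")
im=np.zeros((600,800,3),np.uint8)
a=cv2.resize(t[115:217,145:415],None,fx=2.96,fy=2.96,interpolation=cv2.INTER_CUBIC);im[:a.shape[0],:a.shape[1]]=a[:,:800]
b=cv2.resize(s[150:225,260:330],None,fx=4,fy=4,interpolation=cv2.INTER_CUBIC);b=cv2.convertScaleAbs(b,alpha=1.3);im[300:600,:280]=b
c=cv2.resize(t[140:215,325:415],None,fx=4,fy=4,interpolation=cv2.INTER_CUBIC);im[300:600,300:660]=c
cv2.imwrite("pics/crop1.png",im)
E
```

```text
(no output)
```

View pics/crop1.png

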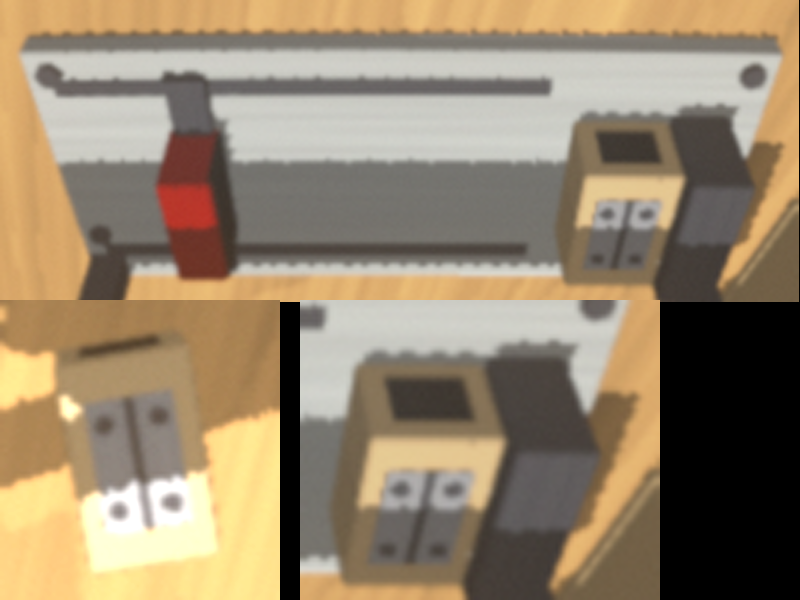

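```bash
cat > m2.py <<'E'
import pickle;from h import *
d=pickle.load(open("c1.pkl","rb"));w=d["blk"];j=d["jig"];t=pickle.load(open("c0.pkl","rb"))
S=ray(w,[[260+a/4,150+(b-300)/4] for a,b in[(104,425),(159,415),(119,512),(172,502)]],.037)
print("screws",S.round(4).tolist(),"centre",S.mean(0));v=S[2]+S[3]-S[0]-S[1];u=S[1]+S[3]-S[0]-S[2];print("ax",np.arctan2(v[1],v[0]),np.arctan2(u[1],u[0])+0)
F=ray(w,[[283,218],[314.25,213]],.036);print("far corners",F.round(4).tolist(),np.linalg.norm(F[1]-F[0]))
P=ray(j,[[152.4,132.6],[408.9,132.6],[280,207.2]],.012);y=P[1]-P[0];print("jig L",P.round(4).tolist(),np.linalg.norm(y));y/=np.linalg.norm(y);x=np.array([y[1],-y[0],0])
print("yaw",np.arctan2(y[1],y[0]),"O",P[:2].mean(0)+.065*x,"width",(P[2]-P[0])@x)
B=ray(j,[[342,174],[376.2,174.2],[367,210.75],[336.2,210.75]],.048);O=P[:2].mean(0)+.065*x
print("fixed corners in jig",[((b-O)@np.c_[x,y]).round(4).tolist() for b in B])
Bs=ray(j,[[325+(a-300)/4,140+(b-300)/4] for a,b in[(401,490),(454,490),(388,550),(437,550)]],.049)
print("fixed screws centre in jig",((Bs.mean(0)-O)@np.c_[x,y]).round(4))
# top view
print("top blk",ray(t["top"],[[95+(572-356)/3.8,180+97/3.8]],.037))
E
python3 m2.py
```

```text
screws [[0.4972, 0.3204, 0.037], [0.512, 0.3267, 0.037], [0.5074, 0.296, 0.037], [0.5219, 0.3024, 0.037]] centre [0.50965895 0.31140614 0.037     ]
ax -1.1791633792694949 0.4108157102742513
far corners [[0.5039, 0.2759, 0.036], [0.5389, 0.2902, 0.036]] 0.03776127715052411
jig L [[0.4456, -0.0093, 0.012], [0.7351, 0.0564, 0.012], [0.6183, -0.1021, 0.012]] 0.2969152989304851
yaw 0.22306419594898255 O [ 0.60471239 -0.03980838  0.012     ] width 0.12871683497605965
fixed corners in jig [[-0.0326, 0.0701], [-0.0325, 0.1096], [0.0308, 0.1122], [0.0308, 0.072]]
fixed screws centre in jig [0.001  0.0908]
top blk [[0.51110256 0.31083117 0.037     ]]
```

```bash
cat >> h.py <<'E'
TILT=np.radians(33);YAW=.223;O=np.array([.6045,-.0403,.012])
XJ=np.array([np.sin(YAW),-np.cos(YAW),0]);YJ=np.array([np.cos(YAW),np.sin(YAW),0]);UP=np.array([0,0,1.])
QJ=tool(XJ,TILT);ZT=QJ.as_matrix()[:,2]
jp=lambda x,y,z:O+x*XJ+y*YJ+z*UP   # z above plate
def tojig(p): p=np.array(p)-O;return np.array([p@XJ,p@YJ,p[2]])
E
cat > s2.py <<'E'
from workcell import bot,hand,kinematics,get_obs,vision
from h import *;import pickle
a=.397;xb=np.array([np.sin(a),-np.cos(a),0]);q=tool(xb,TILT);zt=q.as_matrix()[:,2];B=np.array([.5102,.3112,.022])
bot.reach(B-.10*zt,q.as_quat())
bot.servo_line(B,velocity=.08);o=get_obs();print(o["position"]-B,o["wrist_force"])
hand.move_gripper(.03,30);o=get_obs();print(o["gripper_width"],o["grip_force"],o["wrist_force"])
bot.servo_line(B+[0,0,.10],velocity=.12)
bot.dwell(.1);o=get_obs();print(o["gripper_width"],o["grip_force"],o["wrist_force"],o["time_s"])
T=jp(0,.012,.030)
bot.reach(T-.14*ZT,QJ.as_quat());bot.servo_line(T,velocity=.1)
o=get_obs();print(tojig(o["position"]),o["gripper_width"],o["wrist_force"],o["time_s"])
c=vision.read_camera("wrist");pickle.dump(c,open("c2.pkl","wb"));t=vision.read_camera("top")
im=c["frame"][:,:,::-1];u=cv2.resize(t["frame"][100:235,200:335,::-1],(420,420));cv2.imwrite("pics/s2.png",cv2.resize(np.hstack([im,u]),(800,343)))
E
python3 s2.py
```

```text
[0.00019245 0.00047857 0.00043616] [0.12908167 0.33507463 1.33515864]
0.03955306852463291 30.90856969356537 [-0.97042228  2.09416732  2.70686184]
0.03958463106467091 30.445978045463562 [ 0.14344157  0.77548228 -1.63744904] 8.4083
[-0.00027335  0.01246426  0.03055736] 0.04001799289942261 [ 0.42270425 -0.12546324 -2.14364449] 11.075
```

View pics/s2.png

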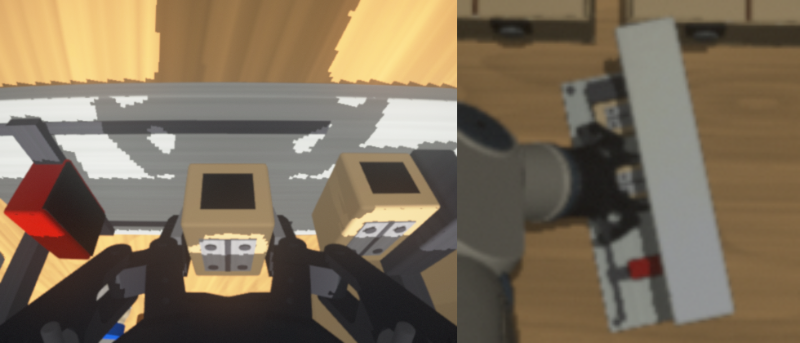

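The block is held square between jaw and fixed block, about 8 mm above the plate. I'll lower it until it touches, release it and back out.

```bash
cat > s3.py <<'E'
from workcell import bot,hand,kinematics,get_obs,vision
from h import *;import pickle
z=.0245;bot.servo_line(jp(0,.012,z),velocity=.04)
while z>.0195 and get_obs()["wrist_force"][2]<2: z-=.0005;bot.servo_line(jp(0,.012,z),velocity=.02)
o=get_obs();print(z,o["wrist_force"],o["time_s"])
hand.move_gripper(.060,30);o=get_obs();print(o["gripper_width"],o["wrist_force"])
bot.servo_line(jp(0,.012,z)-.09*ZT,velocity=.12)
c=vision.read_camera("wrist");pickle.dump(c,open("c3.pkl","wb"));print(get_obs()["time_s"])
cv2.imwrite("pics/s3.png",cv2.resize(c["frame"][120:330,130:430,::-1],None,fx=2.66,fy=2.66,interpolation=cv2.INTER_CUBIC))
E
python3 s3.py
```

```text
0.022 [-0.51647691  0.51323643  2.79099428] 12.7167
0.06034140617759855 [ 0.41861204 -0.36544137 -0.12397169]
14.0
```

View pics/s3.png

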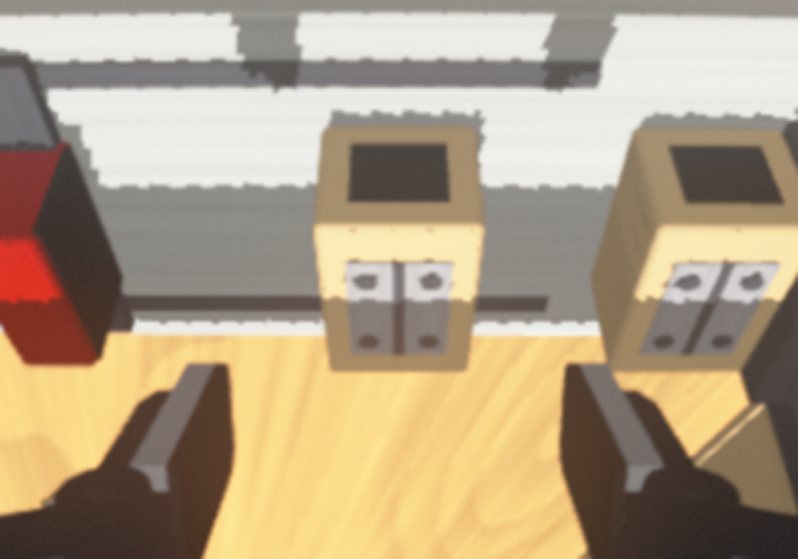

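The loose block stands on the plate with its near top edge at crop row 222; the fixed block's is at row 225. They look parallel. I'll compute the offsets.

```bash
python3 - <<'E'
from h import *;import pickle
c=pickle.load(open("c3.pkl","rb"))
p=[(365,281),(431,281),(369,342),(428,342), (689,282),(753,282),(663,342),(727,342), (315,223),(484,223),(660,226),(331,370),(468,369),(608,371)]
P=ray(c,[[130+(a+.5)/2.66-.5,120+(b+.5)/2.66-.5] for a,b in p],.049)
Q=np.array([tojig(q)[:2] for q in P]).round(4);print(Q.tolist());print("loose",Q[:4].mean(0),"fixed",Q[4:8].mean(0))
E
```

```text
[[-0.0136, 0.0025], [-0.0136, 0.0186], [0.0132, 0.0028], [0.0131, 0.0186], [-0.0132, 0.0825], [-0.0131, 0.0988], [0.0134, 0.0825], [0.0136, 0.1003], [-0.0349, -0.0082], [-0.035, 0.0299], [-0.034, 0.0702], [0.0274, -0.0083], [0.0268, 0.0303], [0.0281, 0.0703]]
loose [-0.000225  0.010625] fixed [0.000175 0.091025]
```

```bash
cat > s4.py <<'E'
from workcell import bot,hand,kinematics,get_obs,vision
from h import *;import pickle
hand.move_gripper(0.0,20)
A=jp(.0,-.033,.025)
bot.servo_line(A-.09*ZT,velocity=.15);bot.servo_line(A,velocity=.1);bot.dwell(.15)
f0=get_obs()["wrist_force"];print(f0,get_obs()["gripper_width"])
F=lambda:-(get_obs()["wrist_force"]-f0)@YJ
y=-.033;log=[]
while y<.024:
    y+=.003 if y<.010 else .0004
    bot.servo_line(jp(0,y,.025),velocity=.03 if y<.010 else .015);f=F();log.append((round(y*1e3,1),round(f,2)))
    if f>6: break
bot.dwell(.4);print(log[::3],log[-6:],F(),tojig(get_obs()["position"]),get_obs()["wrist_force"]-f0,get_obs()["time_s"])
c=vision.read_camera("wrist");pickle.dump(c,open("c4.pkl","wb"))
cv2.imwrite("pics/s4.png",cv2.resize(c["frame"][80:330,130:430,::-1],None,fx=2.4,fy=2.4,interpolation=cv2.INTER_CUBIC))
E
python3 s4.py
```

```text
[ 0.15774746  0.16417188 -0.05232368] 0.00018757857679076092
[(-30.0, np.float64(-0.56)), (-21.0, np.float64(-0.14)), (-12.0, np.float64(0.13)), (-3.0, np.float64(1.0)), (6.0, np.float64(0.7)), (12.4, np.float64(1.3)), (13.6, np.float64(1.11)), (14.8, np.float64(1.21)), (16.0, np.float64(0.37)), (17.2, np.float64(1.31)), (18.4, np.float64(4.33))] [(17.2, np.float64(1.31)), (17.6, np.float64(0.67)), (18.0, np.float64(1.64)), (18.4, np.float64(4.33)), (18.8, np.float64(5.26)), (19.2, np.float64(6.84))] 6.894032385073423 [0.00040513 0.01805798 0.02493467] [-6.19211652 -3.86714127  3.09434313] 25.0
```

View pics/s4.png

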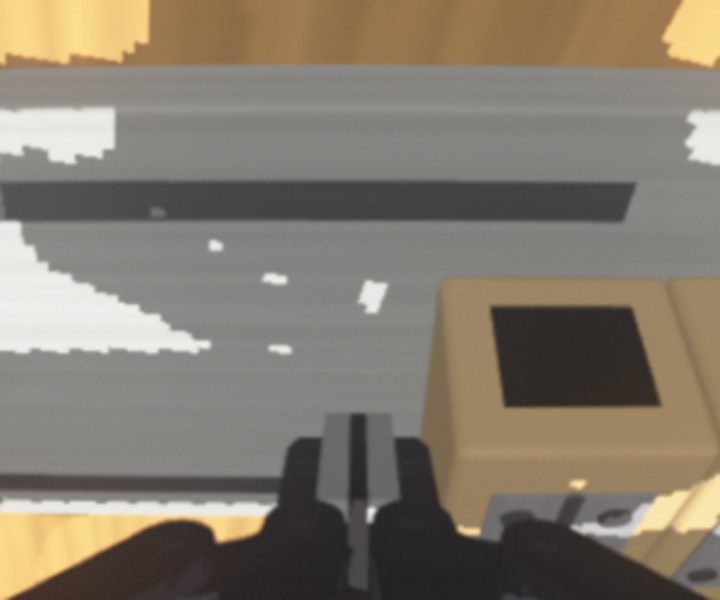

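The block is flush with the fixed one under a steady 6.9 N push, with no gap visible at the joint on the right. Now for the jaw.

```bash
cat > s5.py <<'E'
from workcell import bot,hand,kinematics,get_obs,vision
from h import *;import pickle
bot.servo_line(jp(0,.005,.025),velocity=.05);bot.servo_line(jp(0,.005,.025)-.09*ZT,velocity=.15)
A=jp(0,-.133,.025)
bot.servo_line(A-.09*ZT,velocity=.15);bot.servo_line(A,velocity=.08);bot.dwell(.15)
o=get_obs();f0=o["wrist_force"];print(f0,tojig(o["position"]),o["time_s"])
F=lambda:-(get_obs()["wrist_force"]-f0)@YJ
y=-.133;log=[]
while y<.004:
    s=.008 if y<-.018 else .0004
    y+=s;bot.servo_line(jp(0,y,.025),velocity=.05 if s>.001 else .015);f=F();log.append((round(y*1e3,1),round(float(f),2)))
    if f>(11.5 if s<.001 else 8): break
bot.dwell(.5);o=get_obs();print(log[:16:2],log[-8:],F(),tojig(o["position"]),o["wrist_force"]-f0,o["time_s"])
E
python3 s5.py
```

```text
[-0.42652308  0.19155415  0.20180219] [-0.00019041 -0.13265877  0.0253709 ] 28.725
[(-125.0, 0.77), (-109.0, -1.36), (-93.0, 0.53), (-77.0, -0.4), (-61.0, -0.89), (-45.0, 0.24), (-29.0, 0.38), (-13.0, -0.03)] [(-3.8, 2.71), (-3.4, 4.36), (-3.0, 6.07), (-2.6, 7.66), (-2.2, 9.26), (-1.8, 10.49), (-1.4, 11.33), (-1.0, 13.53)] 13.619287244446209 [ 9.39139611e-05 -3.80705143e-03  2.49465764e-02] [-14.39880007   1.91256145   9.28635052] 41.35
```

```bash
cat > s6.py <<'E'
from workcell import bot,hand,kinematics,get_obs,vision
from h import *
bot.servo_line(jp(0,-.015,.025),velocity=.03);bot.servo_line(jp(0,-.015,.025)-.12*ZT,velocity=.12);bot.dwell(.3)
c=vision.read_camera("wrist");print(get_obs()["time_s"],get_obs()["wrist_force"])
cv2.imwrite("pics/s6.png",cv2.resize(c["frame"][120:330,180:480,::-1],None,fx=2.66,fy=2.66,interpolation=cv2.INTER_CUBIC))
E
python3 s6.py
```

```text
43.4667 [ 0.12218347  0.62092068 -0.13421147]
```

View pics/s6.png

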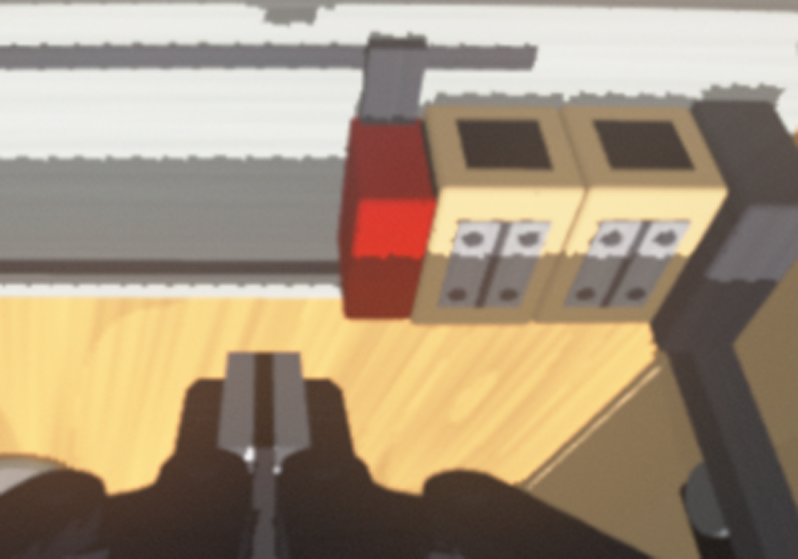

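The blocks are in line with no gap at (580,190), and the jaw touches the loose block at (432,190). Handing in.

```bash
python3 -c "
from workcell import hand_in
print(hand_in())"
```

```text
the job is handed in; nothing more can be done
None
```

I handed the job in with the loose block flush and in line with the fixed one; I pushed it home at about 7 N, then the jaw to a net squeeze of roughly 11 N, and left it touching (no verdict came back).

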